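Post a spent battery under the sprung flap of the battery box

TASK

Put the used battery away in the battery collection box: with one fingertip press down the plate at the side of the box to hold its sprung flap open, and with the other fingertip push the battery along the tray, under the flap, until it drops into the bin; then let the flap spring shut. Only push the battery, do not pick it up, and leave the salt shaker, egg timer and cup where they stand.

Things in the scene. Friction and masses are not known exactly. Their poses are not given: they have to be found in the camera images.
- battery_box: Grey plastic battery collection box, fixed to the worktop, 187 mm long (x), 50 mm wide, 90 mm high: an open tray in front, then a bin under a metal lid. Origin: on the worktop right below the mouth's middle; x points along the tray into the bin, y to its left, z up. The tray is x -112 to 0, flat deck at z = 66 mm, with two guide rails 5 mm high, 25 mm apart, about y = 0.
- mouth (a point): Middle of the deck's edge under the lip, 66 mm above the worktop; axes as the box's. Here the deck ends sheer and the bin begins (70 mm long, 38 wide, floor 59 mm below the deck). A battery pushed along the tray tips over the edge and drops in once more than half of it is past here, so the pushing finger can stay in front of the mouth.
- flap (a joint): Opening angle of the flap, rad: 0 shut, stop at 1.3; a spring shuts it. The flap is one aluminium see-saw: press plate left of the axle, lid right of it. Pressing the plate down lifts the lid and lip: from 0.85 rad the lip clears the battery; at 1.05 the lid's edge stands 65 mm above the deck. Pressing 24 mm left of the axle takes about 2 N to start, 5 N at 1.1 rad.
- axle (a point): The flap's axle above the mouth's left end: 7 mm thick, along the box's x, at box y = 25, z = 90 mm. Its brackets (box x -111 to -101 and -15 to -5, y 18 to 32 mm) reach z = 97 mm. The lid, 77 mm long and 48 wide, lies right of it behind the mouth, level when shut; at its front a 19 mm lip hangs down and shuts the mouth.
- press_plate (a point): Middle of the press plate: box x -105 to -11 mm, reaching 43 mm left of the axle. It rises outward at 30 degrees when shut, slopes down outward by 30 degrees at 1.05 rad; then its surface 24 mm from the axle is level with the battery. A tip sliding along x holds it down, so two tips at one height 9 mm above the deck, centres 50 mm apart (one at y = 0), can move along x together.
- battery: Round cell battery, 50 mm long, 15 mm across, about 23 g (it does not roll), lying on the tray between the rails, one end towards the mouth. Origin: middle of its underside; its y axis is its long axis.
- salt_shaker: Salt shaker, 44 mm across, 90 mm high, standing right of the box. Origin: centre of its underside.
- egg_timer: Round egg timer, 63 mm across, 47 mm high, standing left of the box. Origin: centre of its underside.
- espresso_cup: Small cup with a handle, 60 x 84 mm, 50 mm high, standing right of the tray. Origin: centre of its underside.
Things that resemble listed ones, but are neither listed nor needed, are in the scene too. What is meant by the battery is not red, and is the smaller of those in its own colour.

How it is judged:
By the outcome, as a careful person would: the job done as asked, in the order asked, and still so for the second after the job is handed in, with the robot touching nothing.
It also fails if it takes over 38 s, if anything falls off the work surface, if the arm or the gripper's body presses on something with over 40 N, if the wrist force passes 120 N, or if a joint passes its speed limit or range.

ROBOT

A 6-joint arm with a two-finger parallel gripper is mounted at the origin on a cart in front of the work surface, level with it; the furniture and walls round the work are solid. World frame = base frame: x ahead of the robot, y to its left, z up, the work surface at z = 0. Lengths are in m, angles in degrees, forces in N, time in s.
With the tool pointing down it reaches from about 0.4 to 0.925 m from the base axis. Payload 12.5 kg.
Tool frame: the origin (TCP) lies midway between the tips of the shut fingers; the grasp point (between the pads) lies 19 mm behind it; z points along the fingers, y is the line along which they close (so a half turn about z gives the same grasp; the last joint's range is limited). The gripper opens to 95 mm and grips with 3 to 60 N. Pads are 20 mm wide; open, the fingers measure 119 mm over their backs; the gripper's body (75 mm by 180 mm) begins 59 mm behind the grasp point.
Start: joints at [59.152, 28.126, 89.318, -0, 62.55, -6.05], TCP at [0.262, 0.567, 0.215] pointing down, gripper open.
Joint ranges: [-177.58, 177.58], [-47.91, 125.51], [2.72, 160], [-65.01, 245.01], [3.68, 167.84], [-153.87, 153.87]. Speed limits (degrees/s): [127.2, 127.2, 159.86, 180, 180, 180].

INTERFACE

Orientations are given as a 3x3 rotation matrix whose columns are the frame's x, y, z axes.
In Python, from workcell import robot gives the robot as it stands.
- The arm moves only by the shell command python3 -m creep 'ROWS' [FORCE]. ROWS is text: rows parted by semicolons, each of 5 numbers parted by spaces: the shift along the tool's x, y, z each as a share of 0.3 m, from -1 to 1, then the turn about the tool's z as a share of pi rad, from -1 to 1, then the opening, from -1 (shut) to 1 (fully open), so that 0 is half open. A call has 1 to 8 rows; each row shifts and turns the commanded pose from where the row before left it, along the tool's axes as they then stand; what a row does not reach is not made up. A row lasts 1/12 s, in which the tool goes at most 41.7 mm and 7.16 degrees, less where a joint would pass 70% of its speed; a pose out of reach is approached as far as the arm can. A call with a number of a shift or a turn outside -1 to 1 is refused whole. A call with a gripper value outside its range is refused whole. The fingers move at their own pace and stop on an object; FORCE is the grip in N (left out, the last holds). Time passes only in rows, so rows that do not move let the fingers close. It gives the time, the measured TCP pose, the force, the opening and the grip force at its end, in the units of the state.
- robot.get_obs(): the state, without advancing time (a new reading comes with each control period).
- robot.camera(name): name is "scene" or "top" or "wrist"; returns (picture, depth): 384x512x3 uint8, red, green, blue; 384x512 float32, m along the optical axis (not along the pixel's ray), 0 where there is no reading.
- robot.get_calibration(name): a dict with "K" (3x3 intrinsics, pixels), "k1" (the pictures are not rectified: a ray, as slopes to the right and down, at radius r is drawn at 1 + k1 r^2 times it, then the intrinsics apply), "R" (3x3) and "t" (3): a world point X has camera coordinates R X + t; the wrist camera has in their place "hand_eye" (4x4, takes a point from camera to tool coordinates, whose origin is the TCP and whose axes are the flange's). Camera axes: x right, y down, z forward; pixel columns grow to the right and rows downward; lengths in m; the calibration is good to about 2 mm. A picture is of the moment at which its call begins: read the wrist's pose just before it. get_calibration takes no time and is no camera call.
- robot.close_job(): hands the job in; it is judged then, once.
The state is a dict: "clock": time; "joints": joint angles; "qvel": joint speeds; "effort": joint torques, N m; "tool_pos": TCP position; "tool_rot": TCP orientation; "contact_force": force on the tool from outside, world axes, zero at the start; "ft_torque": the same for the moment, N m; "finger_gap": finger opening in m; "grip_force": force on a finger pad.
Only numpy, scipy, OpenCV 4.12 (cv2) and the standard library are available. Lean on these libraries where they do the work, as an engineer would, in place of code of your own. Each camera call takes 0.05 s, during which the arm holds its last target. There are 200 camera calls.

## Working session

There is one attempt and no reset: what is moved stays moved. The work goes in short steps, Python scripts to look and compute and a shell command to move; the robot and the scene stay as the last step left them, time stands still between calls to the robot, and variables do not carry over. Pictures are saved under pics/ and viewed, at most 10 in all, crops included, and the job is handed in when it is done.

```bash
ls; mkdir -p pics; python3 - <<'E'
from workcell import robot
import cv2,numpy as np
o=robot.get_obs();print(o['clock'],o['tool_pos'],o['tool_rot'],o['finger_gap'])
for n in['scene','top']:
    p,d=robot.camera(n);np.savez(f'{n}.npz',p=p,d=d);cv2.imwrite(f'pics/{n}.png',p[:,:,::-1])
    print(robot.get_calibration(n))
print(robot.get_calibration('wrist'))
E
```

```text
pics
0.0 [0.26199767 0.5671435  0.21404329] [[-9.07792042e-01  4.19420184e-01 -5.63468749e-04]
 [ 4.19420555e-01  9.07791469e-01 -1.02314640e-03]
 [ 8.23838726e-05 -1.16513453e-03 -9.99999318e-01]] 0.09529527796761883
{'K': array([[400.19144838,   0.        , 250.76252883],
       [  0.        , 400.19144838, 188.65142477],
       [  0.        ,   0.        ,   1.        ]]), 'k1': -0.08657920828722455, 'R': array([[ 0.49225666, -0.87015381, -0.02270971],
       [-0.44116357, -0.22691119, -0.8682661 ],
       [ 0.75037197,  0.43742847, -0.4955787 ]]), 't': array([-0.30042295,  0.30240804,  0.5343034 ])}
{'K': array([[393.36805127,   0.        , 256.05315926],
       [  0.        , 393.36805127, 204.99529841],
       [  0.        ,   0.        ,   1.        ]]), 'k1': -0.06752884770761322, 'R': array([[ 0.02079679, -0.99978221, -0.00173861],
       [-0.99125841, -0.02039281, -0.13034917],
       [ 0.13028533,  0.00443426, -0.99146663]]), 't': array([-0.07546312,  0.5240182 ,  1.05987978])}
{'K': array([[342.73323456,   0.        , 254.34198342],
       [  0.        , 342.73323456, 197.00717279],
       [  0.        ,   0.        ,   1.        ]]), 'k1': -0.018658333560507175, 'hand_eye': array([[ 1.15358498e-03, -9.55876963e-01, -2.93765043e-01,
         8.38954024e-02],
       [ 9.99998508e-01,  7.24946864e-04,  1.56799887e-03,
         6.89817270e-04],
       [-1.28584995e-03, -2.93766413e-01,  9.55876373e-01,
        -1.70383157e-01],
       [ 0.00000000e+00,  0.00000000e+00,  0.00000000e+00,
         1.00000000e+00]])}
```

View pics/scene.png

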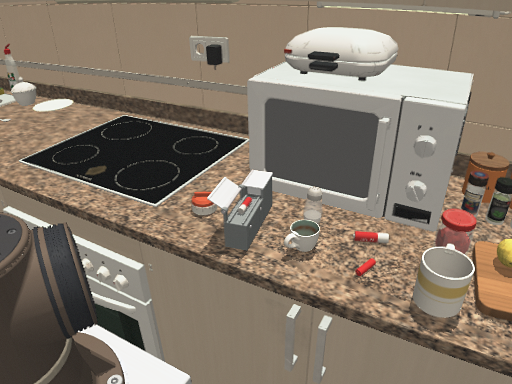

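View pics/top.png

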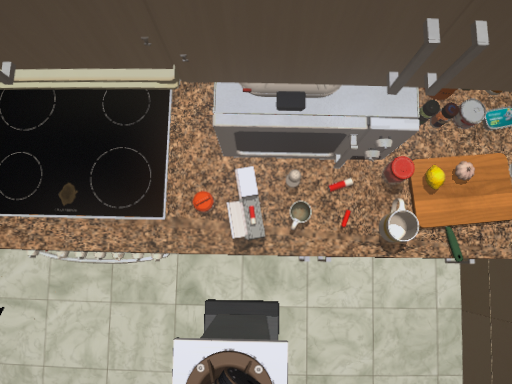

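The scene shows the box (tray near 245,215; lid 258,183) with its plate on the left, egg timer (204,203), shaker (314,203) and cup (304,236). The top view shows the lid at (246,182), plate (237,220) and a red/white cell on the tray (252,214). Lookalikes in the top view are a red/white cell (342,184) and a red one (346,218).

Next I'll take a close crop and measure from the top view's depth.

```bash
cat > h.py <<'E'
import numpy as np,cv2
from workcell import robot
def pts(n,p,d,wp=None):
    """world point per pixel"""
    c=robot.get_calibration(n);h,w=d.shape
    uv=np.stack(np.meshgrid(np.arange(w),np.arange(h)),-1).reshape(-1,1,2).astype(float)
    r=cv2.undistortPoints(uv,c['K'],np.array([c['k1'],0,0,0,0.])).reshape(h,w,2)
    X=np.dstack([r,np.ones((h,w))])*d[...,None]
    if n=='wrist':
        H=c['hand_eye'];X=X@H[:3,:3].T+H[:3,3]
        return X@np.array(wp['tool_rot']).T+wp['tool_pos']
    return (X-c['t'])@c['R']
E
python3 - <<'E'
from h import *
ims=[]
for n,(a,b,c,e) in dict(top=(150,250,190,370),scene=(160,260,170,410)).items():
    z=np.load(n+'.npz');p,d=z['p'],z['d'];X=pts(n,p,d);np.save(n+'X.npy',X)
    ims.append(cv2.resize(p[a:b,c:e,::-1],(780,290 if n=='scene' else 300*780//540//1),interpolation=2)[:300 if n=='scene' else 600])
    if n=='top':
        for u,v in [(246,182),(240,172),(237,220),(229,220),(252,208),(252,214),(252,222),(252,232),(262,214),(204,203),(294,176),(300,211),(342,184),(346,218)]:print(u,v,p[v,u],X[v,u].round(4))
cv2.imwrite('pics/crop.png',np.vstack(ims)[:600]);print(np.vstack(ims).shape)
E
```

```text
246 182 [225 226 234] [ 0.5788 -0.0369  0.0923]
240 172 [225 226 234] [ 0.6062 -0.0201  0.0897]
237 220 [224 218 211] [ 0.4762 -0.0163  0.1031]
229 220 [177 168 162] [ 0.4852  0.0119 -0.    ]
252 208 [214  51  47] [ 0.5112 -0.0542  0.0797]
252 214 [219  50  45] [ 0.4955 -0.0545  0.0761]
252 222 [223 218 201] [ 0.4737 -0.055   0.0813]
252 232 [161 159 152] [ 0.448  -0.0555  0.0683]
262 214 [149 119  93] [ 0.5043 -0.082   0.    ]
204 203 [228  84  37] [0.5276 0.08   0.0382]
294 176 [208 192 175] [ 0.599  -0.1648  0.0861]
300 211 [150 134 103] [ 0.5145 -0.1901  0.0056]
342 184 [214  40  32] [ 0.5924 -0.3076  0.0214]
346 218 [229  37  27] [ 0.4962 -0.3197  0.0144]
(723, 780, 3)
```

View pics/crop.png

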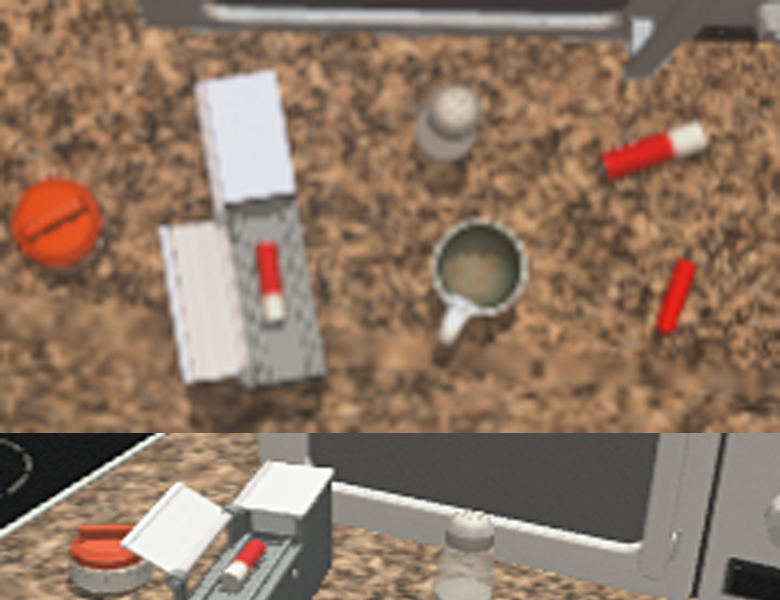

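The crop confirms it: the cell on the tray (252,214) is two-tone and smaller than the two-tone one at (342,184), and the third is plain red. That makes it the battery. Next is the box pose.

```bash
python3 - <<'E'
from h import *
for n in['top','scene']:
    z=np.load(n+'.npz');p,d=z['p'],z['d'];X=np.load(n+'X.npy');pi=p.astype(int)
    near=(X[...,0]>.4)&(X[...,0]<.65)&(X[...,1]>-.11)&(X[...,1]<.02)
    white=(pi.min(2)>185)&near
    N,L,S,C=cv2.connectedComponentsWithStats(white.astype(np.uint8),connectivity=4)
    for i in range(1,N):
        if S[i,4]<20: continue
        P=X[L==i]
        c,wh,a=cv2.minAreaRect(P[:,:2].astype(np.float32))
        print(n,'white',S[i],C[i].round(),'c',np.round(c,4),'wh',np.round(wh,4),round(a,2),'z',np.percentile(P[:,2],[5,50,95]).round(4))
    red=(pi[...,0]>150)&(pi[...,1]<90)&near
    P=X[red&(X[...,2]>.06)];print(n,'red',P.mean(0),cv2.minAreaRect(P[:,:2].astype(np.float32)))
    # box body: everything raised near
    m=near&(X[...,2]>.062)&(X[...,2]<.076)
    P=X[m];r=cv2.minAreaRect(P[:,:2].astype(np.float32));print(n,'deck',r,P.mean(0))
    m=near&(X[...,2]>.03)&(X[...,2]<.12);P=X[m]
    print(n,'all',cv2.minAreaRect(P[:,:2].astype(np.float32)))
E
```

```text
top white [236 166  22  31 501] [246. 181.] c [ 0.5928 -0.0357] wh [0.0967 0.0492] 10.97 z [0.0883 0.0919 0.0949]
top white [227 202  20  36 497] [237. 219.] c [ 0.4791 -0.0159] wh [0.0902 0.0379] 10.85 z [0.0934 0.1031 0.1136]
top red [ 0.50193897 -0.05296655  0.07876175] ((0.5023477077484131, -0.05296524614095688), (0.02927052043378353, 0.011609609238803387), 8.376380920410156)
top deck ((0.49042829871177673, -0.058125704526901245), (0.11207512766122818, 0.046572186052799225), 10.261153221130371) [ 0.48891059 -0.05954234  0.0674196 ]
top all ((0.5232806205749512, -0.032243311405181885), (0.18672388792037964, 0.08659806847572327), 10.826008796691895)
scene white [242 170  30  18 369] [257. 179.] c [ 0.5786 -0.0369] wh [0.0782 0.049 ] 10.98 z [0.0901 0.0915 0.093 ]
scene white [207 177  34  31 572] [224. 193.] c [ 0.4764 -0.0159] wh [0.0955 0.0401] 10.77 z [0.093  0.1017 0.1125]
scene white [239 205   7   5  22] [242. 207.] c [ 0.4756 -0.0592] wh [0.0116 0.0154] 67.6 z [0.0771 0.0792 0.0813]
scene red [ 0.50144285 -0.05470638  0.07849845] ((0.5121124386787415, -0.05152864381670952), (0.05137617141008377, 0.010821666568517685), 12.008136749267578)
scene deck ((0.5188170671463013, -0.048368725925683975), (0.18260538578033447, 0.05056814104318619), 10.767422676086426) [ 0.48665612 -0.05785533  0.06779071]
scene all ((0.5193366408348083, -0.030165083706378937), (0.1918611377477646, 0.08754231035709381), 11.269204139709473)
```

```bash
python3 -m creep '0 0 -0.02 -0.0396 -0.2;0 0 -0.02 -0.0396 -0.2;0 0 -0.02 -0.0396 -0.2;0 0 -0.02 -0.0396 -0.2;0 0 -0.02 -0.0396 -0.2;0 0 0 0 -0.2;0 0 0 0 -0.2'; python3 - <<'E'
from h import *
X=np.load('topX.npy');m=(X[...,2]>.1)&(abs(X[...,1]+.05)<.15)&(X[...,0]>.56)
print('microwave front x',np.percentile(X[m][:,0],[0,1,5]))
o=robot.get_obs();print(o['finger_gap'],o['joints'])
ux=np.array([.9820,.189]);uy=np.array([-.189,.982]);O=np.array([.541,-.046])
t=O-.095*ux+.025*uy;d=np.r_[t,.0]-o['tool_pos'];print(t,np.array(o['tool_rot']).T@d/.3)
E
```

```text
clock: 0.68
tool_pos: [0.2621, 0.5674, 0.2445]
tool_rot: [[-0.983, -0.184, -0.0], [-0.184, 0.983, 0.0], [-0.0, 0.0, -1.0]]
contact_force: [0.1, -1.4, -1.1]
finger_gap: 0.0538
grip_force: 0.0
microwave front x [0.6635469  0.66521707 0.67192093]
0.05379678832796323 [ 5.91531657e+01  2.65924775e+01  8.71730378e+01  1.85499358e-03
  6.62316959e+01 -4.14645517e+01]
[ 0.442985 -0.039405] [-0.22008458 -2.09904675  0.8148252 ]
```

```bash
R='-0.0105 -0.1 0 0 -0.2'; python3 -m creep '-0.0105 -0.1 0 0 -0.2;-0.0105 -0.1 0 0 -0.2;-0.0105 -0.1 0 0 -0.2;-0.0105 -0.1 0 0 -0.2;-0.0105 -0.1 0 0 -0.2;-0.0105 -0.1 0 0 -0.2;-0.0105 -0.1 0 0 -0.2;-0.0105 -0.1 0 0 -0.2' | head -3; python3 -m creep '-0.0105 -0.1 0 0 -0.2;-0.0105 -0.1 0 0 -0.2;-0.0105 -0.1 0 0 -0.2;-0.0105 -0.1 0 0 -0.2;-0.0105 -0.1 0 0 -0.2;-0.0105 -0.1 0 0 -0.2;-0.0105 -0.1 0 0 -0.2;-0.0105 -0.1 0 0 -0.2' | head -3; python3 -m creep '-0.0105 -0.1 0 0 -0.2;-0.0105 -0.1 0 0 -0.2;-0.0105 -0.1 0 0 -0.2;-0.0105 -0.1 0 0 -0.2;-0.0105 -0.1 0 0 -0.2;0 0 0 0 -0.2;0 0 0 0 -0.2'; python3 - <<'E'
from h import *
o=robot.get_obs();p,d=robot.camera('wrist')
X=pts('wrist',p,d,o);np.savez('w1.npz',p=p,d=d,X=X);cv2.imwrite('pics/w1.png',p[...,::-1]);print(o['joints'])
E
```

```text
clock: 1.35
tool_pos: [0.332, 0.3349, 0.2442]
tool_rot: [[-0.983, -0.184, -0.0], [-0.184, 0.983, -0.0], [0.001, -0.0, -1.0]]
clock: 2.02
tool_pos: [0.4018, 0.104, 0.2443]
tool_rot: [[-0.983, -0.183, -0.0], [-0.183, 0.983, 0.0], [0.0, 0.0, -1.0]]
clock: 2.6
tool_pos: [0.4455, -0.0399, 0.244]
tool_rot: [[-0.983, -0.182, -0.001], [-0.182, 0.983, 0.0], [0.001, 0.001, -1.0]]
contact_force: [-0.6, 0.4, 0.0]
finger_gap: 0.0381
grip_force: 0.0
[-1.36016771e+01  1.16038530e+01  1.10624475e+02  1.12349060e-02
  5.78355175e+01 -1.14079920e+02]
```

View pics/w1.png

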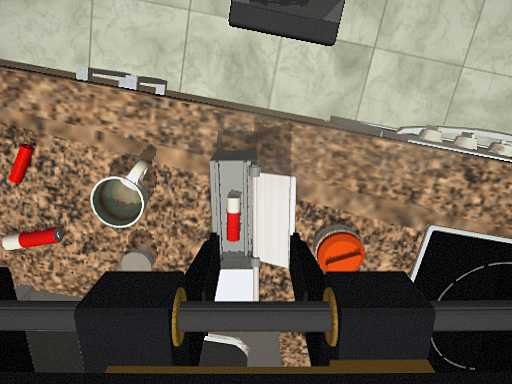

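The wrist view shows the battery at (233,215) with its white end towards the robot. It lies in the tray between the rails; the plate is at (275,220) and the fingertips straddle at (208,240) and (297,240). Now refining.

```bash
python3 - <<'E'
from h import *
z=np.load('w1.npz');p,X=z['p'].astype(int),z['X']
a=np.radians(10.9);ux=np.array([np.cos(a),np.sin(a)]);uy=np.array([-ux[1],ux[0]]);O=np.array([.541,-.046])
B=np.dstack([(X[...,:2]-O)@ux,(X[...,:2]-O)@uy,X[...,2]])*1000
vv,uu=np.mgrid[:384,:512]
reg=(uu>205)&(uu<300)&(vv>145)&(vv<265)
def rep(n,m):
    P=B[m];print(n,len(P),[np.percentile(P[:,i],[1,10,50,90,99]).round(1).tolist() for i in range(3)],cv2.minAreaRect(P[:,:2].astype(np.float32)))
red=reg&(p[...,0]>140)&(p[...,1]<90)&(p[...,2]<90);rep('red',red)
whb=reg&(uu>224)&(uu<243)&(vv>185)&(vv<216)&(B[...,2]>73)&(p.min(2)>150);rep('white end',whb)
pl=reg&(uu>254)&(p.min(2)>170)&(B[...,2]>88)&(vv<255);rep('plate',pl)
dk=reg&(uu<248)&(uu>208)&(abs(B[...,2]-67)<6);rep('deck',dk)
for v in (175,185,230):
    print(v,[(u,*B[v,u].round(0).astype(int),p[v,u].tolist()) for u in range(206,262,3)])
E
```

```text
red 331 [[-55.7, -52.7, -40.4, -27.9, -24.7], [-4.1, -2.9, 2.2, 7.1, 8.1], [75.5, 77.4, 79.7, 81.0, 82.0]] ((-36.66792678833008, 1.9664306640625), (11.909510612487793, 39.14934158325195), 88.214599609375)
white end 166 [[-176.0, -71.4, -65.0, -58.6, -56.7], [-2.1, -0.9, 3.4, 8.3, 25.0], [77.4, 78.3, 79.9, 81.4, 414.5]] ((-116.61994934082031, 10.610048294067383), (11.85941219329834, 121.56207275390625), 81.98013305664062)
plate 3050 [[-101.4, -94.5, -64.0, -28.9, -18.3], [25.7, 28.9, 43.6, 58.2, 62.5], [92.7, 94.1, 102.3, 111.8, 114.3]] ((-95.64116668701172, 44.13581466674805), (160.83152770996094, 37.69111251831055), 0.2341936081647873)
deck 2844 [[-108.6, -102.4, -69.7, -10.5, 1.0], [-21.3, -17.4, -3.4, 14.9, 17.7], [64.1, 65.2, 66.4, 71.3, 72.4]] ((-53.100074768066406, -2.4686546325683594), (39.86936950683594, 112.37561798095703), 89.37800598144531)
175 [(206, np.int64(-77), np.int64(-34), np.int64(0), [174, 134, 101]), (209, np.int64(-77), np.int64(-31), np.int64(-1), [79, 72, 59]), (212, np.int64(-94), np.int64(-18), np.int64(68), [165, 165, 156]), (215, np.int64(-94), np.int64(-
[... 2876 characters left out ...]
int64(0), np.int64(81), [222, 32, 24]), (233, np.int64(-37), np.int64(3), np.int64(80), [230, 28, 24]), (236, np.int64(-37), np.int64(6), np.int64(79), [207, 30, 20]), (239, np.int64(-35), np.int64(9), np.int64(77), [119, 35, 31]), (242, np.int64(-31), np.int64(12), np.int64(66), [164, 167, 158]), (245, np.int64(-33), np.int64(15), np.int64(71), [172, 173, 166]), (248, np.int64(-32), np.int64(18), np.int64(68), [174, 174, 166]), (251, np.int64(-31), np.int64(21), np.int64(66), [162, 161, 153]), (254, np.int64(-42), np.int64(25), np.int64(94), [226, 217, 208]), (257, np.int64(-42), np.int64(28), np.int64(93), [219, 211, 204]), (260, np.int64(-43), np.int64(31), np.int64(95), [232, 229, 223])]
```

```bash
python3 -m creep '0 0.0067 0.08 0.002 -0.2;0 0 0.1 0 -0.2;0 0 0.1 0 -0.2;0 0 0.08 0 -0.2;0 0 0.05 0 -0.2;0 0 0 0 -0.2;0 0 0 0 -0.2'; python3 -m creep '0 0 0.02 0 -0.2;0 0 0.02 0 -0.2;0 0 0.02 0 -0.2;0 0 0.02 0 -0.2;0 0 0.02 0 -0.2;0 0 0 0 -0.2'
```

```text
clock: 3.23
tool_pos: [0.4448, -0.036, 0.1215]
tool_rot: [[-0.983, -0.182, -0.002], [-0.182, 0.983, 0.0], [0.001, 0.001, -1.0]]
contact_force: [0.6, 0.4, 0.3]
finger_gap: 0.038
grip_force: 0.0
clock: 3.73
tool_pos: [0.4452, -0.0368, 0.0908]
tool_rot: [[-0.983, -0.182, -0.0], [-0.182, 0.983, 0.0], [0.0, 0.0, -1.0]]
contact_force: [0.7, 1.5, 3.4]
finger_gap: 0.0377
grip_force: 1.8
```

```bash
python3 -m creep '0 0 0.0135 0 -0.2;0 0 0.0135 0 -0.2;0 0 0.0135 0 -0.2;0 0 0.0125 0 -0.2;0 0 0 0 -0.2;0 0 0 0 -0.2'; python3 - <<'E'
from h import *
o=robot.get_obs();p,d=robot.camera('wrist');q,_=robot.camera('scene')
np.savez('w2.npz',p=p,d=d,X=pts('wrist',p,d,o))
cv2.imwrite('pics/w2.png',np.hstack([cv2.resize(p[60:300,100:420],(400,300)),cv2.resize(q[150:260,190:337],(400,300))])[...,::-1])
E
```

```text
clock: 4.23
tool_pos: [0.4452, -0.0369, 0.0756]
tool_rot: [[-0.983, -0.182, -0.0], [-0.182, 0.983, 0.0], [0.0, 0.0, -1.0]]
contact_force: [-0.4, 3.1, 3.7]
finger_gap: 0.0381
grip_force: 2.2
```

View pics/w2.png

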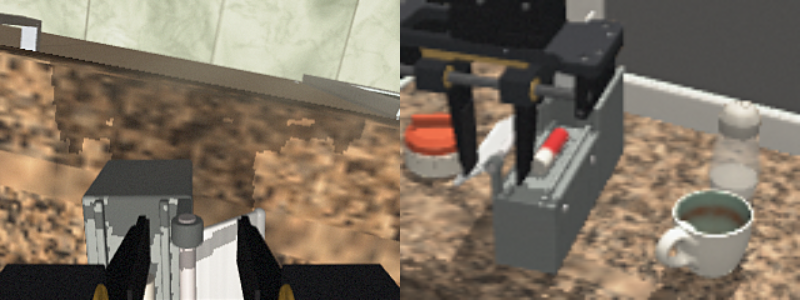

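The scene view shows the lid raised, one tip between the rails behind the battery and the other on the plate. Next I push.

```bash
python3 -m creep '-0.015 0 0 0 -0.2;-0.015 0 0 0 -0.2;-0.015 0 0 0 -0.2;-0.015 0 0 0 -0.2;-0.015 0 0 0 -0.2;-0.015 0 0 0 -0.2;-0.015 0 0 0 -0.2;0 0 0 0 -0.2';python3 -m creep '-0.015 0 0 0 -0.2;-0.015 0 0 0 -0.2;-0.015 0 0 0 -0.2;-0.015 0 0 0 -0.2;-0.015 0 0 0 -0.2;-0.015 0 0 0 -0.2;0 0 0 0 -0.2;0 0 0 0 -0.2'; python3 - <<'E'
from h import *
o=robot.get_obs();p,d=robot.camera('wrist');q,_=robot.camera('scene')
cv2.imwrite('pics/w3.png',np.hstack([cv2.resize(p[60:300,100:420],(400,300)),cv2.resize(q[150:260,190:337],(400,300))])[...,::-1])
E
```

```text
clock: 5.0
tool_pos: [0.4773, -0.0311, 0.0757]
tool_rot: [[-0.983, -0.182, 0.001], [-0.182, 0.983, 0.0], [-0.001, -0.0, -1.0]]
contact_force: [0.3, 3.4, 3.3]
finger_gap: 0.038
grip_force: 2.3
clock: 5.67
tool_pos: [0.5038, -0.0262, 0.0758]
tool_rot: [[-0.983, -0.182, 0.002], [-0.182, 0.983, -0.0], [-0.002, -0.0, -1.0]]
contact_force: [1.3, 3.9, 2.5]
finger_gap: 0.0381
grip_force: 2.3
```

View pics/w3.png

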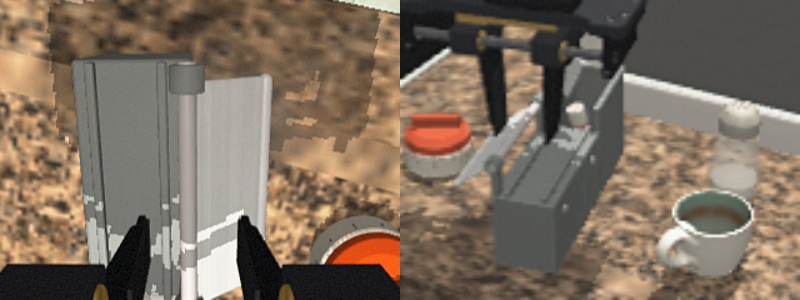

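The battery's white end is still on the deck edge at (578,115), just about at the tipping point. I'll push a bit further.

```bash
python3 -m creep '-0.01 0 0 0 -0.2;-0.01 0 0 0 -0.2;-0.01 0 0 0 -0.2;0 0 0 0 -0.2;0 0 0 0 -0.2;0 0 0 0 -0.2;0 0 0 0 -0.2'; python3 - <<'E'
from h import *
q,_=robot.camera('scene')
cv2.imwrite('pics/w4.png',cv2.resize(q[150:260,190:337],(600,450))[...,::-1])
E
```

```text
clock: 6.35
tool_pos: [0.5118, -0.0246, 0.0758]
tool_rot: [[-0.983, -0.182, 0.001], [-0.182, 0.983, 0.0], [-0.001, -0.0, -1.0]]
contact_force: [-0.3, 3.4, 2.4]
finger_gap: 0.0382
grip_force: 2.3
```

View pics/w4.png

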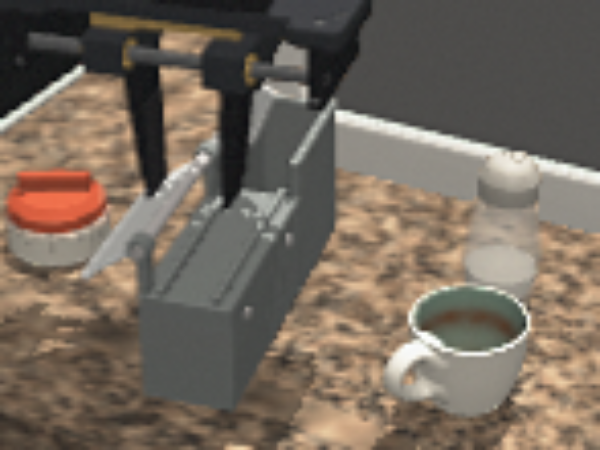

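The battery is off the deck. I back off with the plate held, check, then rise.

```bash
python3 -m creep '0.02 0 0 0 -0.2;0.02 0 0 0 -0.2;0.02 0 0 0 -0.2;0.02 0 0 0 -0.2;0.02 0 0 0 -0.2;0.02 0 0 0 -0.2;0 0 0 0 -0.2'; python3 - <<'E'
from h import *
q,_=robot.camera('scene');t,_=robot.camera('top')
cv2.imwrite('pics/w5.png',np.hstack([cv2.resize(q[150:260,190:337],(400,300)),cv2.resize(t[150:250,190:323],(400,300))])[...,::-1])
E
```

```text
clock: 6.98
tool_pos: [0.4747, -0.0314, 0.0758]
tool_rot: [[-0.983, -0.182, -0.001], [-0.182, 0.983, 0.0], [0.001, 0.0, -1.0]]
contact_force: [-2.0, 1.3, 4.3]
finger_gap: 0.038
grip_force: 2.2
```

View pics/w5.png

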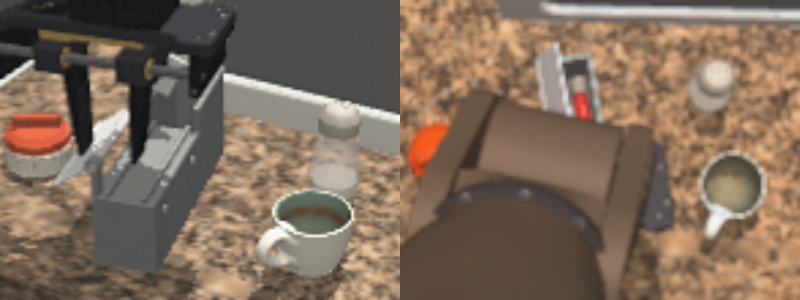

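The top view shows the battery inside the bin at (582,105), with the tray empty. Now I rise gently.

```bash
python3 -m creep '0 0 -0.02 0 -0.2;0 0 -0.02 0 -0.2;0 0 -0.02 0 -0.2;0 0 -0.02 0 -0.2;0 0 -0.02 0 -0.2;0 0 -0.02 0 -0.2;0 0 -0.04 0 -0.2;0 0 -0.06 0 -0.2' | head -2; python3 -m creep '0 0 -0.08 0 -0.2;0 0 -0.08 0 -0.2;0 0.08 -0.08 0 -0.2;0 0.1 -0.04 0 -0.2;0 0.1 0 0 -0.2;0 0.1 0 0 -0.2;0 0.1 0 0 -0.2;0 0.1 0 0 -0.2'|head -2; python3 -m creep '0 0.1 0 0 -0.2;0 0.1 0 0 -0.2;0 0 0 0 -0.2;0 0 0 0 -0.2;0 0 0 0 -0.2'; python3 - <<'E'
from h import *
q,_=robot.camera('scene');t,d=robot.camera('top')
X=pts('top',t,d);print('lid',X[182,246],'plate',X[220,237])
cv2.imwrite('pics/w6.png',np.hstack([cv2.resize(q[150:260,190:337],(400,300)),cv2.resize(t[150:250,190:323],(400,300))])[...,::-1])
E
```

```text
clock: 7.75
tool_pos: [0.4757, -0.0311, 0.1417]
clock: 8.42
tool_pos: [0.444, 0.1412, 0.2263]
clock: 8.83
tool_pos: [0.4336, 0.1986, 0.2259]
tool_rot: [[-0.983, -0.183, 0.0], [-0.183, 0.983, -0.0], [-0.0, -0.0, -1.0]]
contact_force: [0.6, 0.3, -0.3]
finger_gap: 0.0379
grip_force: 0.0
lid [ 0.57886369 -0.03690866  0.0920896 ] plate [ 0.47599914 -0.01644245  0.10498572]
```

View pics/w6.png

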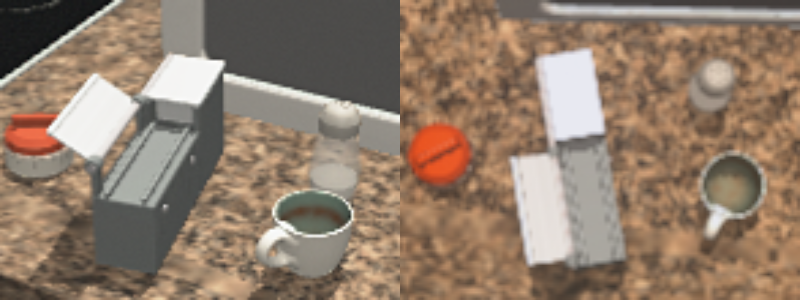

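The flap is shut (lid level at 0.092 m), the tray is empty and the other things haven't moved.

```bash
python3 -c "from workcell import robot; print(robot.close_job())"
```

```text
the job is handed in; nothing more can be done
None
```

The battery is in the collection box's bin and the flap has sprung shut; the salt shaker, egg timer and cup were not moved, and the job was handed in at about 9 s of the 38 s allowed.

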